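Empty the nut bin into its box and wedge the dovetail lid shut

TASK

Tip the four nuts out of the grey bin into the wooden box and stand the empty bin upright on the shelf again. Then close the box: enter the narrow end of its lid at the wide mouth of the dovetail and slide the lid along until it wedges tight, flush with the box's ends, and let go. Leave the other things on the shelf where they are.

Things in the scene. Friction and masses are not known exactly. Their poses are not given: they have to be found in the camera images.
- nut_box: dark wooden box screwed to the shelf: 170 mm long (x), 140 wide (y), 75 high, open on top, walls 10 mm or more; origin at the centre of its underside. Hollow 150 mm long, tapering from 90 mm wide (-x) to 66 mm (+x), floor 10 mm above the origin. +x points to the robot's left, +y towards the robot, turned by up to 0.2 rad. Top: the lid's dovetail way, see way_mouth and way_end
- way_mouth (a point): wide open end of the box's dovetail way, mid-width, at ledge height (box x = -85 mm, 63 mm above its origin); x as the box's. The lid enters here and slides towards +x. The way: two level ledges with undercut jaws leaning inwards over them, 12 mm high up to the box's top. Between the jaws here 114 mm at the ledges, 103 mm at their tops; the end wall reaches only to ledge height
- way_end (a point): narrow far end of the way, mid-width, at ledge height (box x = +85 mm, 63 mm up), open too: 90 mm between the jaws at the ledges, 79 mm at their tops. The lid wedges where its ends come flush with the box's ends: lid_bar within 3 mm of box x = 0 and 92 mm above its origin. Pushed straight along with 10 to 15 N, held loosely so that it can centre itself between the jaws, it stays wedged when let go
- lid_bar (a point): centre of the grip bar of the box's loose lid. Bar: 18 mm thick (x), 70 mm long (y), 34 mm high, upright across the middle of a pale wooden plate 170 mm long (x), 12 mm thick, 0.17 kg, lying flat on the shelf. This point is 17 mm above the plate's top, 29 mm above its underside; +x points to the plate's narrow end, z up
- lid_nose (a point): middle of the lid's narrow end, at its underside (85 mm from lid_bar along +x, 29 mm below it). This end enters the way first. The underside is 90 mm wide here and 114 mm at the other end, the bevelled edges lean in by 5.6 mm a side up to the top. The lid can be lowered between the jaws only while its middle is 110 mm or more short of the box's; from there it slides
- bin_mid (a point): grey plastic open-fronted bin standing on the shelf: 130 mm long (x), 66 wide (y), 60 high, 0.11 kg, walls 3 mm; the parallel sides can be gripped across the width. The point is half-way up (30 mm above the underside), mid-width; the back wall is at x = +55 mm, the front lip at x = -75 mm. Sides are full height from the back to x = -30 mm. z up when it stands
- bin_lip (a point): middle of the bin's front lip (75 mm from bin_mid along its -x, 28 mm above the bin's underside). The floor ends 30 mm behind the lip, from there the front rises to it at 43 degrees and the sides slope down to it. The nuts slide out over this lip when the bin is tipped forwards by some 65 to 75 degrees
- nut0_mid (a point): centre of one of four steel hexagon nuts, 24 mm across flats, 13 mm thick, 33 g, lying loose in the bin; they slide down smooth plastic from about 20 degrees
- nut1_mid (a point): centre of one of four steel hexagon nuts, 24 mm across flats, 13 mm thick, 33 g, lying loose in the bin; they slide down smooth plastic from about 20 degrees
- nut2_mid (a point): centre of one of four steel hexagon nuts, 24 mm across flats, 13 mm thick, 33 g, lying loose in the bin; they slide down smooth plastic from about 20 degrees
- nut3_mid (a point): centre of one of four steel hexagon nuts, 24 mm across flats, 13 mm thick, 33 g, lying loose in the bin; they slide down smooth plastic from about 20 degrees
- pliers: steel combination pliers, 175 mm long, lying flat, 15 mm high; not part of the job; origin at the centre of its underside
- screw_dispenser: orange plastic screw dispenser with a push button on top, 100 x 60 mm and 57 mm high; not part of the job; origin at the centre of its underside
- screw_tin: round steel tin with a screw-top lid, 77 mm across, 84 mm high; not part of the job; origin at the centre of its underside
- clamp: white plastic spring clamp, 145 mm long and 80 mm wide, lying flat, 22 mm high; not part of the job; origin at the centre of its underside
- wood_block: small wooden block, 62 x 32 x 28 mm; not part of the job; origin at the centre of its underside
Mind the look-alikes: they are no part of the job. Leave any blue or turquoise look-alike of the part that bears bin_mid alone.

How it is judged:
By the outcome, as a careful person would: the job done as asked, in the order asked, and still so for the second after the job is handed in, with the robot touching nothing.
It also fails if it takes over 72 s, if anything falls off the work surface, if the arm or the gripper's body presses on something with over 40 N, if the wrist force passes 120 N, or if a joint passes its speed limit or range.

ROBOT

A 6-joint arm with a two-finger parallel gripper is mounted at the origin on the work surface. World frame = base frame: x ahead of the robot, y to its left, z up, the work surface at z = 0. Lengths are in m, angles in rad, forces in N, time in s.
With the tool pointing down it reaches from about 0.35 to 1 m from the base axis. Payload 7.1 kg.
Tool frame: the origin (TCP) lies between the finger pads; the fingertips stand 22 mm ahead of it and the grasp point (between the pads) lies 3 mm ahead of it; z points along the fingers, y is the line along which they close (so a half turn about z gives the same grasp; the last joint's range is limited). The gripper opens to 85 mm and grips with 20 to 120 N. Pads are 22 mm wide; open, the fingers measure 114 mm over their backs; the gripper's body (76 mm by 85 mm) begins 54 mm behind the grasp point. The pads swing forward as they close: fully open they stand 13 mm farther back than shut.
Start: joints at [-1.193, 0.423, 1.63, -0, 1.089, -0.019], TCP at [0.242, -0.576, 0.253] pointing down, gripper open.
Joint ranges: [-3, 3], [-0.9, 2.11], [0.09, 2.58], [-1.31, 4.45], [0.11, 2.69], [-2.54, 2.54]. Speed limits (rad/s): [2.39, 2.39, 3.01, 3.14, 3.14, 3.14].

INTERFACE

Orientations are given as a rotation vector (axis times angle).
In Python, from rig import manip gives the robot as it stands. The module is installed in compiled form; this text tells all that it offers. Calls block until the motion is done:
- manip.move_to(position, orientation): joint-space move of the TCP to a pose.
- manip.servo_line(position, orientation=None, rate=0.15): straight line of the TCP; orientation=None keeps the orientation; rate is the mean speed in m/s.
- manip.set_joints(angles): joint-space move.
- manip.command_gripper(opening, f_grip=None): finger opening in m; f_grip is the grip in N (None keeps the last); returns when the fingers have stopped.
- manip.hold(seconds).
- manip.solve_ik(position, orientation): joint angles nearest the present ones, or None.
- manip.camera(name): name is "scene" or "side" or "wrist"; returns a dict with "image" (420x560x3 uint8, red, green, blue), "fx", "fy", "cx", "cy" (pixels), "k1" (the pictures are not rectified: a ray, as slopes to the right and down, at radius r is drawn at 1 + k1 r^2 times it, then the intrinsics apply), "cam_to_world" (4x4, takes a point from camera to world coordinates); the wrist camera has in their place "mount" (4x4, takes a point from camera to tool coordinates, whose origin is the TCP and whose axes are the flange's). Camera axes: x right, y down, z forward; pixel columns grow to the right and rows downward; lengths in m; the calibration is good to about 2 mm. A picture is of the moment at which its call begins: read the wrist's pose just before it. There is no depth.
A pose or a line that the arm cannot do raises manip.IKError and nothing moves.
- manip.sign_off(): hands the job in; it is judged then, once.
Readings, each from a call of its own:
- manip.get_time(): time.
- manip.get_joint_positions(): joint angles.
- manip.get_joint_vel(): joint speeds.
- manip.get_tau(): joint torques, N m.
- manip.get_position(): TCP position.
- manip.get_ee_rot(): TCP orientation.
- manip.get_contact_force(): force on the tool from outside, world axes, zero at the start.
- manip.get_torque(): the same for the moment, N m.
- manip.get_width(): finger opening in m.
- manip.get_grip_force(): force on a finger pad.
Only numpy, scipy, OpenCV 4.12 (cv2) and the standard library are available. Lean on these libraries where they do the work, as an engineer would, in place of code of your own. Each camera call takes 0.05 s, during which the arm holds its last target. There are 200 camera calls.

## Working session

There is one attempt and no reset: what is moved stays moved. The work goes in short steps, each a Python script; the robot and the scene stay as the last script left them, time stands still between calls to the robot, and variables do not carry over. Pictures are saved under pics/ and viewed, at most 14 in all, crops included, and the job is handed in when it is done.

```bash
mkdir -p pics; cat > h.py <<'E'
import numpy as np, cv2
from rig import manip as m
from scipy.spatial.transform import Rotation as R
def cam(n):
    p=np.array(m.get_position());r=R.from_rotvec(m.get_ee_rot()).as_matrix()
    c=m.camera(n)
    if 'mount' in c:
        T=np.eye(4);T[:3,:3]=r;T[:3,3]=p;c['T']=T@np.array(c['mount'])
    else: c['T']=np.array(c['cam_to_world'])
    return c
def save(c,f): cv2.imwrite('pics/'+f,c['image'][:,:,::-1])
def proj(c,P):
    P=np.atleast_2d(P);q=(P-c['T'][:3,3])@c['T'][:3,:3]
    s=q[:,:2]/q[:,2:];s=s*(1+c['k1']*(s**2).sum(1,keepdims=True))
    return s*[c['fx'],c['fy']]+[c['cx'],c['cy']]
def unproj(c,uv,z):
    uv=np.atleast_2d(np.array(uv,float));d=(uv-[c['cx'],c['cy']])/[c['fx'],c['fy']]
    s=d.copy()
    for _ in range(20): s=d/(1+c['k1']*(s**2).sum(1,keepdims=True))
    r=np.c_[s,np.ones(len(s))]@c['T'][:3,:3].T;o=c['T'][:3,3]
    return o+r*((z-o[2])/r[:,2])[:,None]
E
python3 - <<'E'
from h import *
import pickle
D={}
for n in ['scene','side','wrist']:
    c=cam(n);save(c,n+'0.png');D[n]=c
    print(n,c['fx'],c['k1'],c['T'].round(3).tolist())
pickle.dump(D,open('d0.pkl','wb'))
a=np.hstack([D['scene']['image'],D['side']['image']])
print(m.get_time(), m.get_contact_force())
E
```

```text
scene 435.469870653484 -0.12673173315030134 [[0.836, 0.359, -0.414, 0.966], [0.548, -0.566, 0.616, -0.653], [-0.013, -0.742, -0.67, 0.776], [0.0, 0.0, 0.0, 1.0]]
side 540.4118468306056 0.06454798758008808 [[0.996, -0.045, 0.074, 0.413], [-0.086, -0.579, 0.811, -1.173], [0.007, -0.814, -0.581, 0.914], [0.0, 0.0, 0.0, 1.0]]
wrist 338.9059754639541 -0.035384634235152194 [[0.386, -0.891, -0.24, 0.302], [-0.922, -0.373, -0.099, -0.551], [-0.001, 0.259, -0.966, 0.372], [0.0, 0.0, 0.0, 1.0]]
0.15 [-0.74800144  0.33208989  0.11327808]
```

View pics/scene0.png

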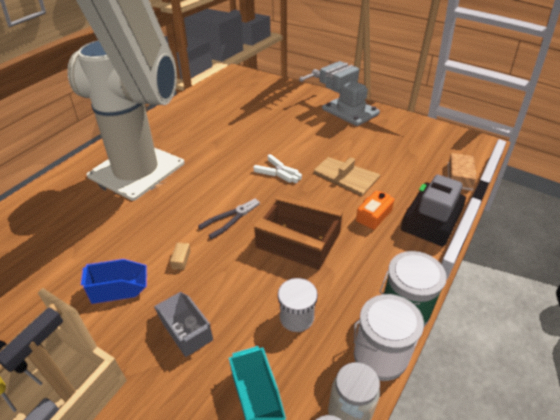

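View pics/side0.png

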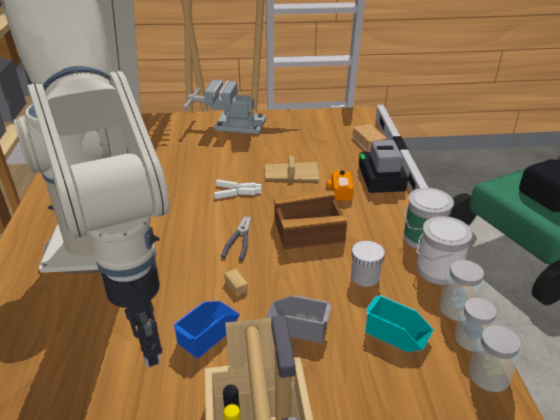

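The grey bin with nuts is at scene (184,323) and side (300,318). The blue one at scene (115,280) and the turquoise one at scene (257,385) are look-alikes, empty and the wrong colour. The lid is at scene (347,174), the box at (299,232). I'll check these in one enlarged composite.

```bash
python3 - <<'E'
from h import *
import pickle
D=pickle.load(open('d0.pkl','rb'))
def crop(n,u,v,w,h,k): return cv2.resize(D[n]['image'][v:v+h,u:u+w],None,fx=k,fy=k,interpolation=cv2.INTER_CUBIC)
# each tile 266x300
t=[[('scene',150,285),('scene',305,145),('scene',249,188)],[('side',262,285),('side',252,142),('side',263,185)]]
img=np.vstack([np.hstack([crop(n,u,v,66 if 0 else 95,75,2.8)[:,:266] if 0 else cv2.resize(D[n]['image'][v:v+75,u:u+ (66 if 0 else 95)],(266*1,210),interpolation=cv2.INTER_CUBIC) for n,u,v in r]) for r in t])
print(img.shape,266/95,210/75)
cv2.imwrite('pics/c1.png',img[:,:,::-1])
E
```

```text
(420, 798, 3) 2.8 2.8
```

View pics/c1.png

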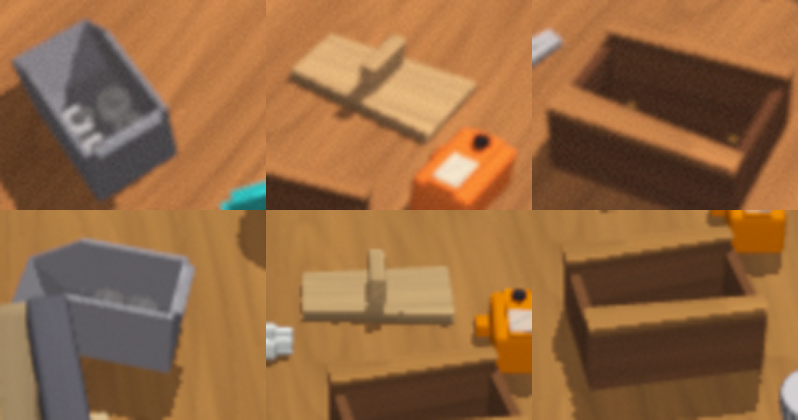

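```bash
python3 - <<'E'
from h import *
import pickle
D=pickle.load(open('d0.pkl','rb'))
def up(n,tile,org,pts,z):
    uv=(np.array(pts)-tile)/2.8+org
    print(n,z,(unproj(D[n],uv,z)[:,:2]*1000).round().tolist())
print('box top corners')
up('side',(532,210),(263,185),[(565,250),(730,240),(587,328),(765,308)],.075)
up('scene',(532,0),(249,188),[(549,103),(740,172),(610,35),(790,73)],.075)
print('lid top corners');
up('side',(266,210),(252,142),[(302,272),(450,267),(303,317),(454,313)],.012)
up('scene',(266,0),(305,145),[(330,35),(475,83),(290,72),(430,132)],.012)
up('scene',(266,0),(305,145),[(362,70),(405,38)],.046)
print('bin top');
up('side',(0,210),(262,285),[(80,240),(192,260)],.06)
up('scene',(0,0),(150,285),[(12,62),(87,20)],.06)
up('scene',(0,0),(150,285),[(162,112),(100,152),(175,155),(105,198)],.06)
E
```

```text
box top corners
side 0.075 [[489.0, 55.0], [654.0, 60.0], [501.0, -73.0], [669.0, -55.0]]
scene 0.075 [[505.0, -66.0], [679.0, -49.0], [500.0, 36.0], [659.0, 76.0]]
lid top corners
side 0.012 [[476.0, 353.0], [650.0, 352.0], [472.0, 255.0], [641.0, 251.0]]
scene 0.012 [[478.0, 353.0], [648.0, 358.0], [475.0, 270.0], [642.0, 257.0]]
scene 0.046 [[556.0, 271.0], [569.0, 346.0]]
bin top
side 0.06 [[500.0, -306.0], [586.0, -335.0]]
scene 0.06 [[464.0, -362.0], [484.0, -302.0]]
scene 0.06 [[583.0, -334.0], [568.0, -382.0], [612.0, -356.0], [594.0, -407.0]]
```

The box's long axis runs along world x, and its near corner is at about (0.50,-0.07). The lid bar is at about (0.562,0.308) and the bin at about (0.54,-0.35). Next are close wrist views of the bin, then of the box and lid.

```bash
python3 - <<'E'
from h import *
import pickle
D=pickle.load(open('d0.pkl','rb'))
# tool down with tool-x axis direction; current orientation and IK checks
r=R.from_rotvec(m.get_ee_rot()).as_matrix();print(r.round(2).tolist())
print(np.array(D['wrist']['mount']).round(3).tolist())
def down(yaw): # tool y axis at angle yaw
    y=np.array([np.cos(yaw),np.sin(yaw),0]);z=np.array([0,0,-1.]);return R.from_matrix(np.c_[np.cross(y,z),y,z]).as_rotvec()
for yaw in np.radians([60,90,-90,-120,0,180]):
    q=m.solve_ik([.52,-.35,.2],down(yaw)); print(np.degrees(yaw),None if q is None else np.round(q,2))
m.move_to([.47,-.33,.2],down(np.radians(60)))
c=cam('wrist');save(c,'w1.png');D['w1']=c
m.move_to([.50,.12,.3],down(np.radians(90)))
c=cam('wrist');save(c,'w2.png');D['w2']=c
pickle.dump(D,open('d0.pkl','wb'));print(m.get_time(),m.get_joint_positions())
E
```

```text
[[0.92, 0.39, -0.0], [0.39, -0.92, 0.0], [0.0, -0.0, -1.0]]
[[-0.0, -0.966, -0.259, 0.066], [1.0, -0.0, 0.0, 0.001], [-0.0, -0.259, 0.966, -0.119], [0.0, 0.0, 0.0, 1.0]]
59.99999999999999 [-0.61  0.49  1.66  0.    0.99 -1.66]
90.0 [-0.61  0.49  1.66  0.    0.99 -2.18]
-90.0 [-0.61  0.49  1.66 -0.    0.99  0.96]
-119.99999999999999 [-0.61  0.49  1.66 -0.    0.99  1.48]
0.0 [-0.61  0.49  1.66 -0.    0.99 -0.61]
180.0 [-0.61  0.49  1.66  0.    0.99  2.53]
3.4167 [ 2.10748470e-01  2.04412641e-01  1.82719069e+00 -2.19271735e-04
  1.11040840e+00 -1.35849551e+00]
```

View pics/w1.png

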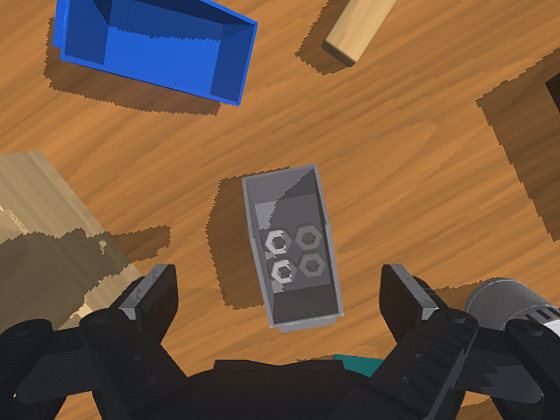

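View pics/w2.png

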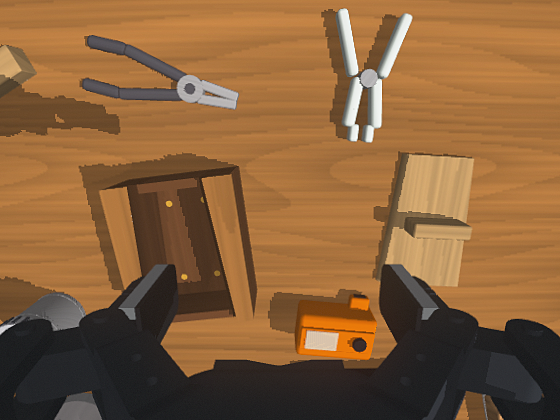

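w1 shows the grey bin with four nuts. Its lip is at the top, (243,180)-(316,166), and its back at the bottom, (270,325)-(343,316). In w2 the box's rails are thick at the near end (top of the picture) and thin at the far end. So the wide mouth is on the far side (+x world), and the lid's narrow end also points towards the robot. I'll enlarge once to pick corners.

```bash
python3 - <<'E'
from h import *
import pickle
D=pickle.load(open('d0.pkl','rb'))
f=lambda n,u,v,w:cv2.resize(D[n]['image'][v:v+190,u:u+w],None,fx=2,fy=2,interpolation=cv2.INTER_CUBIC)
a=np.hstack([f('w2',90,145,175),f('w2',372,145,110),f('w1',235,155,115)])
cv2.imwrite('pics/c2.png',a[:,:,::-1])
E
```

```text
(no output)
```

View pics/c2.png

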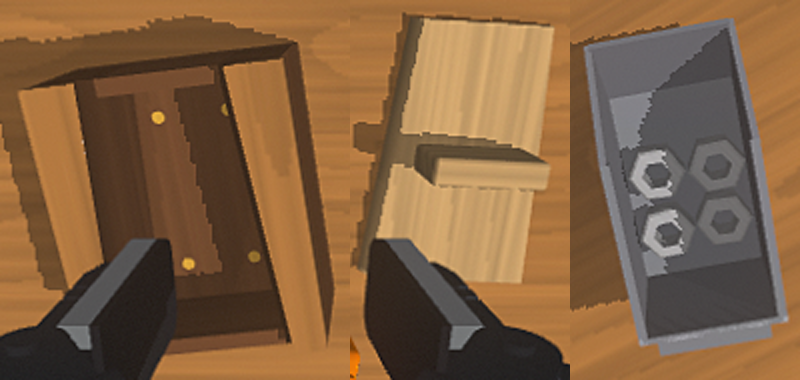

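```bash
cat > fit.py <<'E'
from h import *
import pickle
from scipy.optimize import least_squares
D=pickle.load(open('d0.pkl','rb'))
B=lambda p:np.array(p,float)/2
def fit(obs,x0):
    P=lambda p,X:np.c_[np.array(X)[:,:2]@np.array([[np.cos(p[2]),np.sin(p[2])],[-np.sin(p[2]),np.cos(p[2])]])+p[:2],np.array(X)[:,2]]
    F=lambda p:np.concatenate([((proj(D[n],P(p,X))-uv)).ravel() for n,X,uv in obs])
    s=least_squares(F,x0,loss='soft_l1',x_scale=[.1,.1,1]);
    print(s.x.round(4));print(F(s.x).reshape(-1,2).round(1).tolist());return s.x
t=lambda o,g,k,p:(np.array(p,float)-o)/k+g
w=lambda p:t((0,0),(90,145),2,p); l=lambda p:t((350,0),(372,145),2,p); b=lambda p:t((570,0),(235,155),2,p)
sc=[(150,285),(305,145),(249,188)];sd=[(262,285),(252,142),(263,185)]
S=lambda i,p:t((266*i,0),sc[i],2.8,p); Q=lambda i,p:t((266*i,210),sd[i],2.8,p)
h=.075
if __name__=='__main__':
    print('box')
    # box frame: x towards robot (narrow), y -> world -y
    box=fit([('w2',[(.085,.07,h),(.085,.0395,h),(.085,-.0395,h),(.085,-.07,h),(-.085,-.0515,h),(-.085,-.07,h)],w([(18,91),(75,84),(222,67),(286,57),(290,344),(326,344)])),
     ('side',[(.085,-.07,h),(-.085,-.07,h),(.085,.07,h),(-.085,.07,h)],Q(2,[(565,250),(730,240),(587,328),(765,308)])),
     ('scene',[(.085,.07,h),(-.085,.07,h),(.085,-.07,h),(-.085,-.07,h)],S(2,[(549,103),(740,172),(610,35),(790,73)]))],[.585,0,3.14])
    print('lid')
    g=.046;k=.012
    lid=fit([('w2',[(.085,.0395,k),(.085,-.0395,k),(-.085,-.0515,k),(.009,.035,g),(.009,-.035,g),(-.009,-.035,g),(-.009,.035,g)],l([(417,15),(553,26),(521,283),(434,163),(550,165),(547,190),(432,186)])),
     ('side',[(.085,-.0395,k),(-.085,-.0515,k),(.085,.0395,k),(-.085,.0515,k)],Q(1,[(302,272),(450,267),(303,317),(454,313)])),
     ('scene',[(.085,-.0395,k),(-.085,-.0515,k),(.085,.0395,k),(-.085,.0515,k)],S(1,[(330,35),(475,83),(290,72),(430,132)]))],[.562,.308,3.14])
    print('bin')
    bn=fit([('w1',[(.055,-.033,.06),(.055,.033,.06),(-.075,-.033,.028),(-.075,.033,.028),(-.03,-.033,.06),(-.03,.033,.06)],b([(640,346),(786,320),(585,45),(734,20),(602,155),(757,135)]))],[.54,-.35,-.4])
    c=D['side'];print('tin',unproj(c,[(367,251)],.084),unproj(D['scene'],[(297,291)],.084), 'disp',unproj(c,[(343,181)],.057))
    np.save('fit.npy',[box,lid,bn])
E
python3 fit.py
```

```text
box
[0.5785 0.0098 3.2531]
[[-0.7, -0.6], [-0.9, -0.4], [0.3, -0.6], [-2.3, 1.0], [1.9, 4.9], [-0.2, 3.4], [-1.4, -2.9], [-1.1, -5.6], [0.3, -0.8], [0.4, -1.0], [-2.1, 0.3], [-3.4, -1.2], [2.8, -9.1], [1.0, -3.4]]
lid
[0.559  0.3099 3.1021]
[[2.6, 2.7], [-1.0, 0.1], [0.1, 0.1], [-0.1, -2.1], [0.9, -0.9], [-0.5, 1.1], [-1.3, 1.2], [-0.2, 0.1], [-1.5, -0.9], [-0.2, -3.1], [0.0, -0.7], [-0.7, -0.2], [-0.6, -0.3], [-0.0, -0.9], [-0.5, 0.4]]
bin
[ 0.5189 -0.3425 -0.3422]
[[-0.6, -0.4], [1.1, 0.4], [-0.6, -0.7], [0.3, -2.1], [-1.5, 4.9], [1.8, 0.6]]
tin [[ 0.69400973 -0.19407536  0.084     ]] [[ 0.69363638 -0.18519053  0.084     ]] disp [[0.698702   0.16214778 0.057     ]]
```

```bash
cat > bin.py <<'E'
from h import *
box,lid,bn=np.load('fit.npy')
RD=np.array([[-1,0,0],[0,1,0],[0,0,-1.]])  # tool in bin frame: y along bin y, z down (x=-x)
G=np.array([.005,0,.014])
LIP=np.array([-.075,0,-.002])
def tool(R_b,mid): return mid+R_b@G, R.from_matrix(R_b@RD).as_rotvec()
def stand(dz): return tool(R.from_euler('z',bn[2]).as_matrix(),np.array([bn[0],bn[1],.03+dz]))
def pour(th,lz,bx=-.035):
    ax=box[2]-np.pi
    Rb=(R.from_euler('z',ax)*R.from_euler('y',-np.radians(th))).as_matrix()
    lip=np.array([box[0]-np.cos(ax)*bx,box[1]-np.sin(ax)*bx,lz])
    return tool(Rb,lip-Rb@LIP)
E
python3 - <<'E'
from bin import *
for a in [stand(0),stand(.15),pour(0,.17),pour(50,.12)]+[pour(t,.077) for t in (55,65,75,78)]:
    q=m.solve_ik(*a);print(a[0].round(3),None if q is None else np.round(q,2))
import pickle;D=pickle.load(open('d0.pkl','rb'))
print(unproj(D['w1'],[(110,250),(40,150)],.1))
E
```

```text
[ 0.524 -0.344  0.044] [-0.6   0.71  1.72 -0.    0.72 -1.83]
[ 0.524 -0.344  0.194] [-0.6   0.49  1.67  0.    0.98 -1.83]
[0.693 0.023 0.186] [ 0.02  0.59  1.51 -0.    1.04 -1.67]
[0.652 0.018 0.192] [-0.04  0.45  2.12  2.76  0.32  1.84]
[0.646 0.017 0.152] [-0.05  0.56  2.18  2.9   0.57  1.69]
[0.632 0.016 0.156] [-0.06  0.64  2.25  2.94  0.89  1.63]
[0.619 0.014 0.158] [-0.08  0.76  2.3   2.95  1.23  1.59]
[0.614 0.014 0.159] [-0.08  0.8   2.31  2.95  1.33  1.58]
[[ 0.42854455 -0.44266698  0.1       ]
 [ 0.34985781 -0.44051503  0.1       ]]
```

```bash
python3 - <<'E'
from bin import *
p,r=pour(0,.17);q0=np.array(m.solve_ik(p,r));f=np.r_[np.sin(1.04)*np.array([np.cos(q0[0]),np.sin(q0[0])]),-np.cos(1.04)]
for a in(.0,.1,.2):
    print(a,np.round(m.solve_ik(p,(R.from_rotvec(a*f)*R.from_rotvec(r)).as_rotvec()),3))
for half in (0,1):
  for t in (20,30,35,40,45):
    p,r=pour(t,.14); 
    if half: r=(R.from_rotvec(r)*R.from_rotvec([0,0,np.pi])).as_rotvec()
    q=m.solve_ik(p,r);print(half,t,None if q is None else np.round(q,2))
E
```

```text
0.0 [ 0.015  0.595  1.511 -0.     1.036 -1.667]
0.1 [-0.019  0.595  1.513  0.1    1.036 -1.702]
0.2 [-0.054  0.597  1.517  0.2    1.039 -1.737]
0 20 [-0.    0.48  1.77  0.08  0.54 -1.74]
0 30 [-0.01  0.43  1.89  0.21  0.3  -1.88]
0 35 [-0.02  0.41  1.95  0.42  0.18 -2.09]
0 40 None
0 45 [-0.03  0.4   2.07  2.36  0.14  2.25]
1 20 [-0.    0.48  1.77  0.08  0.54  1.4 ]
1 30 [-0.01  0.43  1.89  0.21  0.3   1.26]
1 35 [-0.02  0.41  1.95  0.42  0.18  1.05]
1 40 None
1 45 [-0.03  0.4   2.07  2.36  0.14 -0.89]
```

```bash
cat >> bin.py <<'E'
def H(a): return a[0],(R.from_rotvec(a[1])*R.from_rotvec([0,0,np.pi])).as_rotvec()
E
python3 - <<'E'
from bin import *
m.command_gripper(.085)
m.move_to(*H(stand(.09)))
m.servo_line(*H(stand(0)),rate=.1)
print('F',np.round(m.get_contact_force(),1))
m.command_gripper(.05,30)
print(m.get_width(),m.get_grip_force())
m.servo_line(*H(stand(.14)),rate=.15)
print(m.get_width(),np.round(m.get_contact_force(),2),m.get_time())
m.move_to(*H(pour(0,.17)))
m.move_to(*H(pour(33,.14)))
print(np.round(m.get_joint_positions(),2))
m.move_to(*H(pour(47,.14)))
print(np.round(m.get_joint_positions(),2),m.get_width(),m.get_time())
c=cam('scene');save(c,'s3.png')
E
```

```text
F [-0.1 -0.5  0.5]
0.06590132808285949 34.92400109767914
0.06548678362215792 [-1.05 -0.44 -3.05] 8.3583
[-0.02  0.42  1.93  0.31  0.23  1.16]
[-0.04  0.4   2.09  2.54  0.19 -1.08] 0.06567221696567521 12.5833
```

View pics/s3.png

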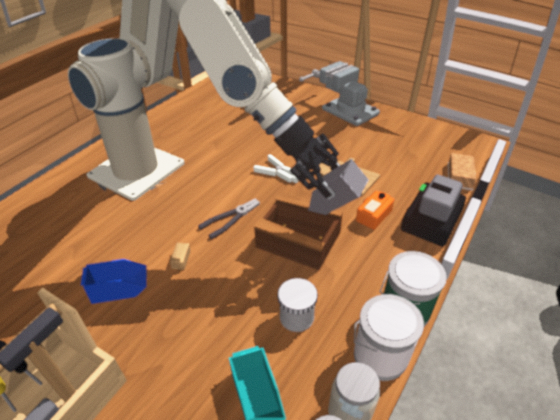

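The scene view shows the bin held over the far half of the box, tipped about 47°, with its lip near (313,205). I'll lower it and pour slowly.

```bash
python3 - <<'E'
from bin import *
m.servo_line(*H(pour(52,.08)),rate=.1)
f=lambda:round(m.get_contact_force()[2],2)
print(f(),m.get_time())
for t in (57,61,64,67,70,73,76):
    m.servo_line(*H(pour(t,.077)),rate=.03); m.hold(.1); print(t,f())
m.hold(.5);print(f(),m.get_time(),m.get_width())
save(cam('scene'),'s4.png');c=cam('side');save(c,'d4.png')
a=cam('scene')['image'][120:300,220:420];b=c['image'][120:300,220:420]
cv2.imwrite('pics/c4.png',cv2.resize(np.hstack([a,b]),None,fx=2,fy=2,interpolation=cv2.INTER_CUBIC)[:,:,::-1])
E
```

```text
-3.13 13.35
57 -1.6
61 -1.76
64 -1.47
67 -1.35
70 -1.24
73 -1.74
76 -0.55
-0.67 16.7167 0.06538121378737657
```

View pics/c4.png

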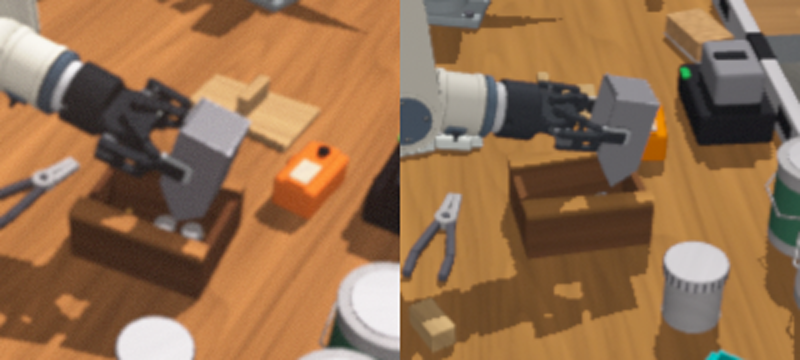

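```bash
python3 - <<'E'
from bin import *
m.servo_line(*H(pour(47,.15)),rate=.12)
m.move_to(*H(pour(33,.15)))
m.move_to(*H(pour(0,.17)))
m.move_to(*H(stand(.12)))
m.servo_line(*H(stand(.015)),rate=.12)
m.servo_line(*H(stand(.001)),rate=.03)
print('F',np.round(m.get_contact_force(),1))
m.command_gripper(.085)
m.servo_line(*H(stand(.1)),rate=.15)
print(m.get_time(),m.get_width())
def down(yaw):
    y=np.array([np.cos(yaw),np.sin(yaw),0]);z=np.array([0,0,-1.]);return R.from_matrix(np.c_[np.cross(y,z),y,z]).as_rotvec()
# wrist view from further out over the box: TCP beyond
yaw=np.pi/2+box[2]-np.pi
m.move_to([.62,.03,.27],down(yaw))
import pickle;D=pickle.load(open('d0.pkl','rb'));c=cam('wrist');D['w5']=c;D['s5']=cam('scene');pickle.dump(D,open('d0.pkl','wb'))
b=D['s5']['image']
cv2.imwrite('pics/c5.png',np.hstack([cv2.resize(c['image'],(560,420)),cv2.resize(b[270:365,140:220],None,fx=2.9,fy=4.42)])[:,:,::-1]);print(m.get_time())
E
```

```text
F [-1.3  0.7  2.3]
25.675 0.08498731359514251
28.2833
```

View pics/c5.png

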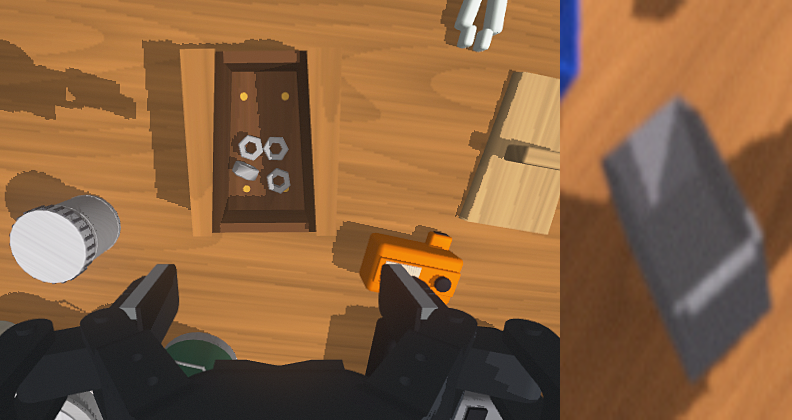

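All four nuts lie in the box, around (250,148)-(277,182), and the bin is empty and upright. I'll refit the box and lid from this cleaner view: rail ends at (179,49), (341,53), (193,235), (334,231), lid corners at (511,69), (463,217), (550,235).

```bash
python3 - <<'E'
from fit import *
box=fit([('w5',[(.085,.07,h),(.085,-.07,h),(-.085,.07,h),(-.085,-.07,h),(.085,.0395,h),(.085,-.0395,h),(-.085,.0515,h),(-.085,-.0515,h)],[(179,49),(341,53),(193,235),(334,231),(215,49),(307,52),(212,233),(315,232)])],[.585,0,3.25])
k=.012;g=.046
lid=fit([('w2',[(.085,-.0395,k),(-.085,-.0515,k),(.009,.035,g),(.009,-.035,g),(-.009,-.035,g),(-.009,.035,g)],l([(553,26),(521,283),(434,163),(550,165),(547,190),(432,186)])),
 ('w5',[(.085,.0395,k),(-.085,.0515,k),(-.085,-.0515,k)],[(511,69),(463,217),(550,235)]),
 ('side',[(.085,-.0395,k),(-.085,-.0515,k),(.085,.0395,k),(-.085,.0515,k)],Q(1,[(302,272),(450,267),(303,317),(454,313)]))],[.562,.308,3.14])
o=np.load('fit.npy');print(o[:2]);np.save('fit2.npy',[box,lid,o[2]])
from bin import *
def down(yaw):
    y=np.array([np.cos(yaw),np.sin(yaw),0]);z=np.array([0,0,-1.]);return R.from_matrix(np.c_[np.cross(y,z),y,z]).as_rotvec()
for yw in (0,np.pi):
  for p,a in (([*lid[:2],.037],lid[2]),([*(box[:2]+.125*np.array([.994,.11])),.13],box[2]),([*box[:2],.1],box[2])):
    q=m.solve_ik(p,down(a+yw));print(None if q is None else np.round(q,2))
E
```

```text
[0.5796 0.0095 3.2534]
[[0.1, -0.3], [1.5, -4.9], [-1.2, 1.8], [0.7, 5.7], [-0.5, -0.7], [-0.1, -4.0], [-1.4, 3.8], [0.8, 4.7]]
[0.5585 0.3097 3.0961]
[[-0.7, -0.1], [-0.4, -0.1], [-0.1, -2.7], [0.8, -1.2], [-0.7, 0.9], [-1.4, 0.6], [12.6, 2.0], [4.4, 4.5], [-2.1, -0.8], [-0.3, 0.1], [-1.5, -0.8], [-0.5, -3.2], [-0.2, -0.6]]
[[0.57852233 0.00980887 3.25310302]
 [0.55904506 0.30986763 3.10210329]]
None
None
None
[0.49 0.73 1.69 0.   0.72 0.53]
[ 0.02  0.67  1.51 -0.    0.96 -0.09]
[-0.    0.57  1.82 -0.    0.75 -0.12]
```

```bash
cat > lid.py <<'E'
from h import *
box,lid,_=np.load('fit2.npy')
def down(yaw):
    y=np.array([np.cos(yaw),np.sin(yaw),0]);z=np.array([0,0,-1.]);return R.from_matrix(np.c_[np.cross(y,z),y,z]).as_rotvec()
ux=np.array([np.cos(box[2]),np.sin(box[2])]); uy=np.array([-ux[1],ux[0]])
OB=down(box[2]+np.pi); OL=down(lid[2]+np.pi)
def at(bx,z,by=0): return [*(box[:2]+bx*ux+by*uy),z]
def F():
    f=np.array(m.get_contact_force());return np.round([f[:2]@ux,f[:2]@uy,f[2]],2)
E
python3 - <<'E'
from lid import *
for p in (at(-.15,.2),at(-.15,.1)): print(m.solve_ik(p,OB) is not None)
m.command_gripper(.06)
m.move_to([*lid[:2],.10],OL)
m.servo_line([*lid[:2],.037],OL,rate=.08)
print('F',F())
m.command_gripper(.01,30)
print(m.get_width(),F())
m.servo_line([*lid[:2],.20],OL,rate=.15)
print(m.get_width(),F(),m.get_time())
m.move_to(at(-.15,.17),OB)
m.servo_line(at(-.15,.125),OB,rate=.1)
m.hold(.2);print(F(),m.get_time())
s=cam('side')['image'][130:310,220:420];t=cam('scene')['image'][120:300,230:430]
w=cam('wrist');import pickle;D=pickle.load(open('d0.pkl','rb'));D['w6']=w;pickle.dump(D,open('d0.pkl','wb'))
a=cv2.resize(np.hstack([t,s]),None,fx=2,fy=2,interpolation=cv2.INTER_CUBIC)
b=cv2.resize(w['image'][0:240],(560,240))
cv2.imwrite('pics/c6.png',np.vstack([a,np.hstack([b,np.zeros((240,240,3),np.uint8)])])[:,:,::-1])
E
```

```text
True
True
F [0.5  0.18 0.77]
0.017953766572881943 [ 0.76 -0.08  4.17]
0.01731618559738437 [ 0.05 -0.   -1.57] 33.175
[-0.64  0.03 -1.87] 35.2333
```

View pics/c6.png

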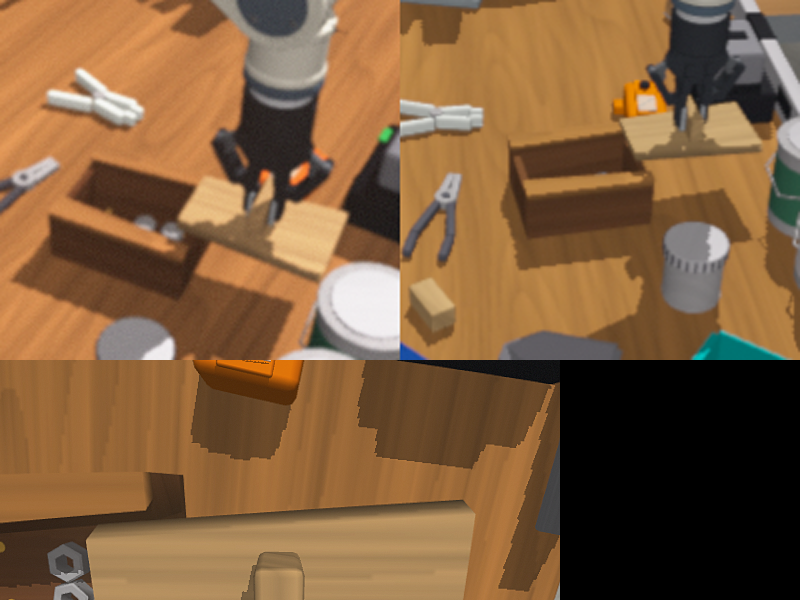

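```bash
python3 - <<'E'
from lid import *
import pickle;D=pickle.load(open('d0.pkl','rb'));c=D['w6']
def b(uv,z):
    d=unproj(c,uv,z)[:,:2]-box[:2];return (np.c_[d@ux,d@uy]*1000).round(1).tolist()
print('lid top corners exp (-65,-39.5),(-235,-51.5)',b([(88,181),(470,140)],.1))
print('rail exp (-85,-51.5)/(-85,-70)',b([(150,151),(150,113),(184,117)],.075))
E
```

```text
lid top corners exp (-65,-39.5),(-235,-51.5) [[-67.6, -40.6], [-232.0, -58.0]]
rail exp (-85,-51.5)/(-85,-70) [[-86.9, -51.3], [-88.6, -69.6], [-105.0, -67.6]]
```

Rail and lid corners agree with the model within 1-2 mm, so I lower the lid and slide it in.

```bash
python3 - <<'E'
from lid import *
m.servo_line(at(-.15,.104),OB,rate=.06)
print('pre',F())
z=.104
while z>.097:
    z-=.0008; m.servo_line(at(-.15,z),OB,rate=.03); f=F()
    if f[2]>2: break
print('z',z,f,m.get_time())
z+=.0005
for x in np.arange(-.14,-.034,.01):
    m.servo_line(at(x,z),OB,rate=.06); f=F(); print(round(x,3),f)
    if f[0]<-8 or abs(f[1])>12 or abs(f[2])>15: break
print(m.get_time(),m.get_width())
E
```

```text
pre [ 0.52 -0.08 -2.17]
z 0.09920000000000002 [ 1.51 -0.2   5.34] 37.3833
-0.14 [ 2.02 -0.13  6.01]
-0.13 [0.1  0.63 6.44]
-0.12 [-0.22 -0.44  6.91]
-0.11 [-0.6  0.1  7.5]
-0.1 [-0.71  0.91  8.62]
-0.09 [-0.39  1.04  9.05]
-0.08 [0.62 0.95 9.96]
-0.07 [-1.23  0.11 10.02]
-0.06 [-0.16 -0.4  10.92]
-0.05 [-0.09 -0.71 10.71]
-0.04 [ 0.4   0.3  10.63]
40.8667 0.017552164895712093
```

```bash
python3 - <<'E'
from lid import *
m.command_gripper(.026,20)
p=m.get_position();x0=(np.array(p[:2])-box[:2])@ux;print(x0,m.get_width(),F())
z=.1015
m.servo_line(at(-.038,z),OB,rate=.05);b=F();print('base',b)
x=-.038
while x<.02 and m.get_time()<60:
    x+=.002 if x<-.012 else .0007; m.servo_line(at(x,z),OB,rate=.03); f=F()-b
    if f[0]<-4: print(round(x,4),f)
    if f[0]<-12.5: break
print(x,f,m.get_time()); m.hold(.3);print(F()-b)
save(cam('scene'),'s7.png');s=cam('side')['image'][150:270,240:380];t=cam('scene')['image'][170:290,230:370]
cv2.imwrite('pics/c7.png',cv2.resize(np.hstack([t,s]),None,fx=2.8,fy=2.8,interpolation=cv2.INTER_CUBIC)[:,:,::-1])
E
```

```text
-0.03827230923875945 0.025950196113044412 [-0.5   0.49  0.1 ]
base [-0.58 -0.42 -0.53]
0.0055 [-6.69  1.54 -3.85]
0.0062 [-8.95  2.17 -5.8 ]
0.0069 [-11.17   1.85  -6.92]
0.0076 [-12.8    1.35  -8.79]
0.007600000000000018 [-12.8    1.35  -8.79] 51.6167
[-12.87   1.58  -9.93]
```

View pics/c7.png

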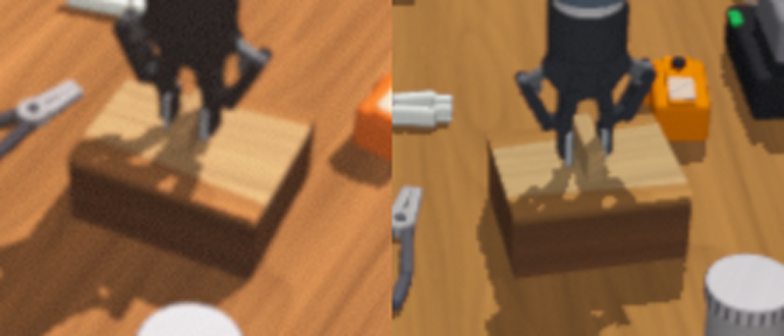

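The lid sits flush at both ends, wedged under about 13 N. I'll back off the finger and retreat.

```bash
python3 - <<'E'
from lid import *
m.servo_line(at(.0036,.1015),OB,rate=.03); print(F())
m.servo_line(at(.0036,.22),OB,rate=.15); print(F(),m.get_time())
m.move_to(at(.06,.25),down(box[2]+np.pi/2+np.pi)); 
c=cam('wrist');t=cam('scene')['image'][170:290,230:370];print(m.get_time())
import pickle;D=pickle.load(open('d0.pkl','rb'));D['w8']=c;pickle.dump(D,open('d0.pkl','wb'))
cv2.imwrite('pics/c8.png',np.hstack([c['image'],cv2.resize(t,(240,420))])[:,:,::-1])
E
```

```text
[-0.22 -0.19 -0.32]
[-0.4   0.16 -0.82] 53.2917
54.8
```

View pics/c8.png

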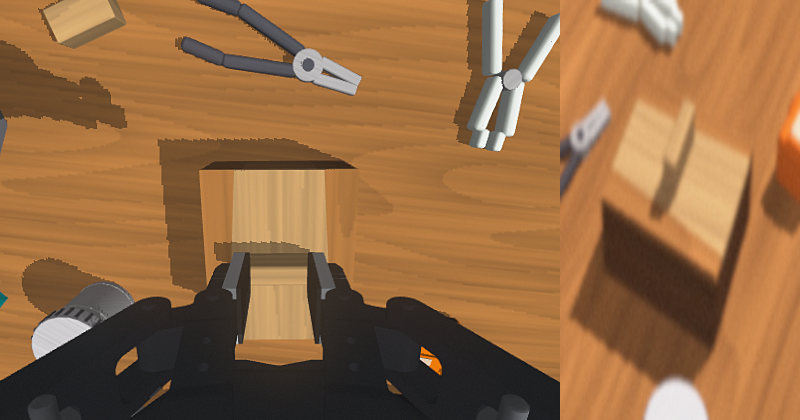

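The final view shows the lid flush with the box's near end (row 170) and centred between the rails, with nothing else moved. I'm handing it in.

```bash
python3 -c "
from rig import manip as m
print(m.sign_off(),m.get_time())"
```

```text
the job is handed in; nothing more can be done
the job is handed in; nothing more can be done
```

The job is handed in at about 55 s on the clock: all four nuts are in the box, the empty bin stands upright where it was, and the lid is wedged in the dovetail, looking flush in the pictures; no verdict came back.

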